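# Close a picture frame with its backing board

## Robot

A 7-joint arm with a two-finger parallel gripper is mounted at the origin on the work surface. World frame = base frame: x ahead of the robot, y to its left, z up, the work surface at z = 0. Lengths are in mm, angles in rad, forces in N, time in s.
With the tool pointing down it reaches from about 400 to 750 mm from the base axis. Payload 19.5 kg.
Tool frame: the origin (TCP) lies on the mounting face of the last link; the fingertips stand 173 mm ahead of it and the grasp point (between the pads) lies 155 mm ahead of it; z points along the fingers, y is the line along which they close (so a half turn about z gives the same grasp; the last joint's range is limited). The gripper opens to 85 mm and grips with 20 to 120 N. Pads are 22 mm wide; open, the fingers measure 114 mm over their backs; the gripper's body (76 mm by 85 mm) begins 54 mm behind the grasp point. The pads swing forward as they close: fully open they stand 13 mm farther back than shut.
Start: joints at [1.12, 0.707, -0.028, 1.485, 0.022, 0.951, -0.075], TCP at [228.564, -527.612, 404.668] pointing down, gripper open.
Joint ranges: [-2.71, 2.71], [-0.32, 2.16], [-1.57, 1.52], [0, 2.45], [-1.46, 4.6], [0, 2.02], [-2.83, 2.83]. Speed limits (rad/s): [1.89, 1.89, 2.57, 2.57, 3.01, 3.01, 3.01].

## Interface

Orientations are given as a unit quaternion [x, y, z, w].
In Python, from bench import manip gives the robot as it stands. The module is installed in compiled form; this text tells all that it offers.
- The arm moves only by the shell command python3 -m pendant 'ROWS' [OPENING] [FORCE]. ROWS is JSON, a list that holds one entry, the list of rows, each a list of 6 numbers: the shift along the tool's x, y, z in mm, then the turn, a rotation vector about the tool's x, y, z in degrees. In form: [[[tx, ty, tz, wx, wy, wz], ...]]. A call has exactly 10 rows; each row is the pose to reach, as a shift and turn from the pose commanded when the call began, along the tool's axes at that moment; what a row does not reach only later rows make up. A row lasts 1/8 s, in which the tool goes at most 62.5 mm and 10.7 degrees, less where a joint would pass 70% of its speed; a pose out of reach is approached as far as the arm can. A call with a gripper value outside its range is refused whole. OPENING is the opening, from 0 (shut) to 1 (fully open), set as the call begins (- or left out, the last holds). The fingers move at their own pace and stop on an object; FORCE is the grip in N (left out, the last holds). Time passes only in rows, so rows that repeat a pose let the fingers close, or fill a call up. It gives the time, the measured TCP pose, the force, the opening and the grip force at its end, in the units of the state.
- manip.sense(): the state, without advancing time (a new reading comes with each control period).
- manip.grab_frame(name): name is "side" or "top" or "wrist"; returns (picture, depth): 400x640x3 uint8, red, green, blue; 400x640 float32, mm along the optical axis (not along the pixel's ray), 0 where there is no reading.
- manip.get_calibration(name): a dict with "fx", "fy", "cx", "cy" (pixels), "R" (3x3) and "t" (3): a world point X has camera coordinates R X + t. Camera axes: x right, y down, z forward; pixel columns grow to the right and rows downward; lengths in mm; the calibration is good to about 2 mm. The wrist camera is an equidistant fisheye: a pixel r from the principal point sees the ray r / f radians off the axis. A picture is of the moment at which its call begins: read the wrist's pose just before it. get_calibration takes no time and is no camera call; for the wrist camera it gives the pose at the moment of the call.
- manip.close_job(): hands the job in; it is judged then, once.
The state is a dict: "clock": time; "joint_positions": joint angles; "qvel": joint speeds; "effort": joint torques, N m; "eef_pos": TCP position; "tcp_rot": TCP orientation; "wrist_force": force on the tool from outside, world axes, zero at the start; "torque": the same for the moment, N m; "finger_gap": finger opening in mm; "gripper_force": force on a finger pad.
Only numpy, scipy, OpenCV 4.12 (cv2) and the standard library are available. Lean on these libraries where they do the work, as an engineer would, in place of code of your own. Each camera call takes 0.05 s, during which the arm holds its last target. There are 200 camera calls.

## Task

Close the picture frame that lies face down: hook one end of the loose backing board under the metal lip at the frame's far end while the other end is still up, push it home, then swing the raised end down and press it until the spring catch snaps over the board. The board must end up flat on the floor of the frame under both lip and catch; leave the other things on the desk where they are.

Things in the scene. Friction and masses are not known exactly. Their poses are not given: they have to be found in the camera images.
- frame: Dark wooden picture frame lying face down, fixed; 250 (x) x 191 (y) mm, rails 26 mm high. Origin: centre of its underside on the desk, z up. Opening 206 x 147 mm, centred (x -103 to +103 mm), with a rigid floor (back of the print) 10 mm above the desk. A fixed metal lip is at its +x end (always the end far from the robot), a spring catch at its -x end.
- board: Loose plywood board, 203 x 140 x 5 mm, 0.12 to 0.2 kg, flat on the desk. Origin: centre of its underside, x along the 203 mm. A wooden batten stands on it across the middle: 14 mm along x, 100 mm along y, 5 to 25 mm above the underside. Ends alike. In the opening it has 3 mm play lengthwise and 7 crosswise, so it only goes down when the hooked end is right home under the lip.
- catch (a joint): Draw-back of the steel spring catch, m: 0 = at rest, out over the opening; up to 0.010 as pushed back to the frame's -x. 40 mm wide, centred on the frame's x axis. Spring 600 N/m, preload 2.4 N: pressing the board's end down on its ramp with 5 to 20 N drives it back, then it snaps out over the board's edge. The board's weight alone does not press it in.
- lip_edge (a point): Middle of the lip's lower free edge, frame (93, 0, 20) mm, frame's axes. The lip is 4 mm thick and overhangs the floor by 10 mm (x 93 to 103 mm) across the whole width, leaving a 10 mm high gap; inside, the board stops against the rail at x = +103 mm.
- catch_rail (a point): Middle of the upper inner edge of the rail under the catch, frame (-103, 0, 26) mm, frame's axes. At rest the catch's tip is at frame x -96 mm, underside 17 mm above the desk (2 mm over a seated board's top); its upper face is a 60 degree ramp from there (18.5 mm high) to 31 mm at x -103; its back part on the rail is 40 mm high.
- end_a (a point): Middle of the lower edge of the board's +x end, board (101.5, 0, 0) mm.
- end_b (a point): Middle of the lower edge of the board's -x end, board (-101.5, 0, 0) mm.
- eraser: Bystander: white eraser, 50 x 20 x 12 mm, lying between the frame and the board. Origin: centre of its underside.
- pencil_pot: Bystander: grey round pot with pencils, 72 mm across, 95 mm tall (pencils to 170 mm). Origin: centre of its underside.
- mug: Bystander: white mug, 80 mm across, 90 mm tall. Origin: centre of its underside.
- votive: Bystander: amber glass candle cup, 60 mm across, 60 mm tall. Origin: centre of its underside.
- tape_roll: Bystander: clear tape roll lying flat, 90 mm across, 24 mm tall. Origin: centre of its underside.
- glue_stick: Bystander: white glue stick with black cap standing up, 28 mm across, 95 mm tall. Origin: centre of its underside.
- stapler: Bystander: black stapler, 130 x 34 x 58 mm. Origin: centre of its underside.
There are look-alikes about, which are no part of the job. Of the things like the board, leave any that is orange; of the rest the larger one is meant.

How it is judged (in metres and radians):
On the way:
1. one end of the board is well under the lip while the board is still tilted, its other end up (((x of end_a in the frame of frame between 0.096 and 0.106 m and z of end_a in the frame of frame between 0.007 and 0.0155 m and y of end_a in the frame of frame between -0.02 and 0.02 m) or (x of end_b in the frame of frame between 0.096 and 0.106 m and z of end_b in the frame of frame between 0.007 and 0.0155 m and y of end_b in the frame of frame between -0.02 and 0.02 m)) and angle between board's own z axis and vertical between 0.05 and 0.5 rad), for 0.2 s.
At the end, for the whole second after the job is handed in: The board lies flat in the frame: its centre within 4 mm lengthwise and 6 mm crosswise of the frame's centre, both ends within 3 mm of the frame's floor, tilted less than 0.04 rad, at rest, and the catch has sprung back over it (joint below 2.5 mm) (x of board in the frame of frame between -0.004 and 0.004 m and y of board in the frame of frame between -0.006 and 0.006 m and z of board in the frame of frame between 0.007 and 0.0125 m and z of end_a in the frame of frame between 0.007 and 0.013 m and z of end_b in the frame of frame between 0.007 and 0.013 m and value of joint catch below 0.0025 m and angle between board's own z axis and vertical below 0.04 rad and linear speed of board below 0.02 m/s); the robot touches nothing.
It fails at once if a bystander is moved more than 30 mm or tipped over (distance of any of eraser, pencil_pot, mug, votive, tape_roll, glue_stick, stapler from where it was at the start of the episode above 0.03 m or angle between any of eraser, pencil_pot, mug, votive, tape_roll, glue_stick, stapler's own z axis and vertical above 0.5 rad).
It also fails if it takes over 46 s, if anything falls off the work surface, if the arm or the gripper's body presses on something with over 40 N, if the wrist force passes 120 N, or if a joint passes its speed limit or range.

## Working session

There is one attempt and no reset: what is moved stays moved. The work goes in short steps, Python scripts to look and compute and a shell command to move; the robot and the scene stay as the last step left them, time stands still between calls to the robot, and variables do not carry over. Pictures are saved under pics/ and viewed, at most 10 in all, crops included, and the job is handed in when it is done.

```bash
mkdir -p pics; cat > h.py <<'E'
import numpy as np, cv2
from bench import manip
from scipy.spatial.transform import Rotation as Rot
def cloud(name):
    c=manip.get_calibration(name); img,d=manip.grab_frame(name)
    v,u=np.mgrid[:400,:640]
    P=np.stack([(u-c['cx'])/c['fx']*d,(v-c['cy'])/c['fy']*d,d],-1)
    R=np.array(c['R']);t=np.array(c['t'])
    return img,d,(P-t)@R
E
python3 - <<'E'
from h import *
s=manip.sense();print(s)
for n in("top","side"):
    img,d,W=cloud(n);cv2.imwrite(f'pics/{n}0.png',img[:,:,::-1]);np.savez(f'{n}0.npz',img=img,d=d,W=W)
    c=manip.get_calibration(n);print(n,c, (d==0).mean())
E
```

```text
{'clock': 0.0, 'joint_positions': array([ 1.12031465,  0.707106  , -0.02763509,  1.48496946,  0.02200327,
        0.95089852, -0.07549416]), 'qvel': array([-0.00117883,  0.00167692,  0.00013339,  0.0001774 , -0.00082114,
        0.0006796 ,  0.00061114]), 'effort': array([-5.87220202e-04, -8.83194566e+01,  1.23454694e+00, -2.36162084e+01,
        1.68763648e-02,  6.56127129e-03,  1.21240887e-04]), 'eef_pos': array([ 228.54294818, -527.5591086 ,  404.23242921]), 'tcp_rot': array([ 9.79182525e-01,  2.02981011e-01, -1.21711278e-04, -5.25543607e-04]), 'wrist_force': array([ 0.49833219, -0.44108913, -0.66674394]), 'torque': array([ 0.03320641,  0.02859017, -0.03939768]), 'gripper_force': 0.0, 'finger_gap': 85.31734900733053}
top {'fx': 374.5212508861852, 'fy': 374.5212508861852, 'cx': 312.9018283327066, 'cy': 205.95847512359268, 'R': array([[ 0.043238  , -0.99905867,  0.00350041],
       [-0.97657378, -0.04300361, -0.21084198],
       [ 0.21079404,  0.00569797, -0.97751389]]), 't': array([ -3.97944278, 516.63474006, 911.90951023])} 0.00404296875
side {'fx': 514.5339176769379, 'fy': 514.5339176769379, 'cx': 309.4752677505734, 'cy': 203.4452504062678, 'R': array([[-0.90238712, -0.4307082 , -0.01370892],
       [-0.32332364,  0.69774888, -0.63922478],
       [ 0.28488474, -0.57239579, -0.76889775]]), 't': array([ 474.16743812,  185.5654459 , 1480.11342743])} 0.004171875
```

View pics/top0.png

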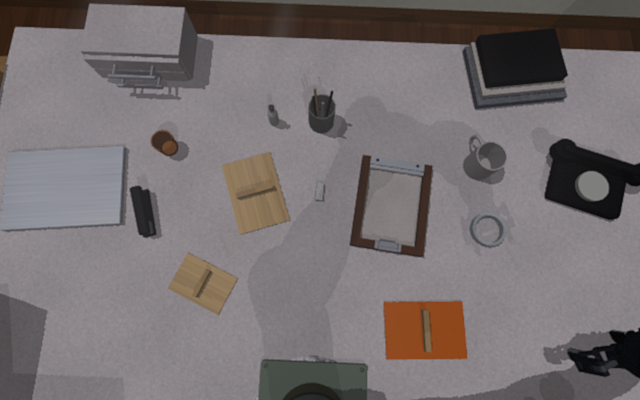

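View pics/side0.png

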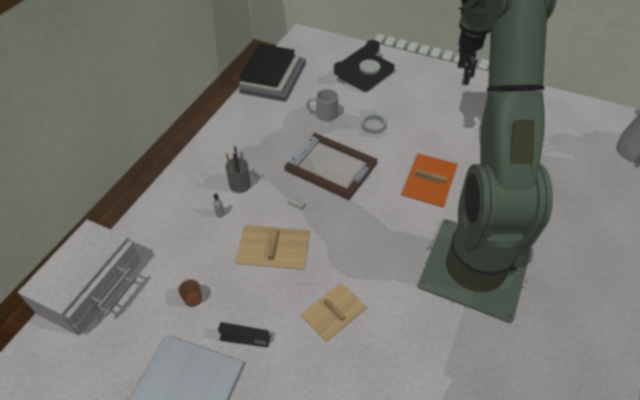

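The top view shows the large plain board at about (256,192), the frame at (392,205) with its lip at the top (far) end and its catch at (390,245). The eraser is at (320,190) and the small and orange look-alikes sit lower down. The side view agrees. Next I measure the board and frame.

```bash
cat >> h.py <<'E'
def ray(c,uv,z):
    R=np.array(c['R']);t=np.array(c['t']);uv=np.atleast_2d(uv).astype(float)
    d=np.c_[(uv[:,0]-c['cx'])/c['fx'],(uv[:,1]-c['cy'])/c['fy'],np.ones(len(uv))]@R
    o=-R.T@t; return o+d*((z-o[2])/d[:,2])[:,None]
def rect(c,mask,z):
    n,l,st,_=cv2.connectedComponentsWithStats(mask.astype(np.uint8),connectivity=8)
    k=1+np.argmax(st[1:,4]); cs,_=cv2.findContours((l==k).astype(np.uint8),0,1)
    p=max(cs,key=cv2.contourArea)[:,0]
    w=ray(c,p,z)[:,:2].astype(np.float32); return cv2.minAreaRect(w),st[k]
E
python3 - <<'E'
from h import *
for n,rb,rf in(("top",(215,295,145,240),(345,440,148,262)),("side",(228,320,215,280),(280,385,128,202))):
    f=np.load(n+'0.npz');img=f['img'];W=f['W'];c=manip.get_calibration(n)
    hsv=cv2.cvtColor(img,cv2.COLOR_RGB2HSV);H,S,V=[hsv[...,i].astype(int) for i in range(3)]
    def roi(r):
        m=np.zeros((400,640),bool);m[r[2]:r[3],r[0]:r[1]]=1;return m
    m=roi(rb)&(S>70)&(V>60)
    print(n,'board',rect(c,m,5))
    m=roi(rf)&(S>70)&(V<120)
    print('frame',rect(c,m,26), m.sum())
    for nm,r in(('desk',(300,312,240,270)),):
        print(np.median(W[r[2]:r[3],r[0]:r[1],2]))
    # depth check of tops
    m=roi(rf)&(S>70)&(V<120); print('rail z',np.median(W[m][:,2]))
    m=roi(rb)&(S>70)&(V>60); print('board z',np.median(W[m][:,2]), np.percentile(W[m][:,2],98))
    k=m&(W[...,2]>18); print('batten',k.sum(), cv2.minAreaRect(W[k][:,:2].astype(np.float32)) if k.sum()>5 else '')
E
```

```text
top board (((559.3685302734375, 178.96792602539062), (201.7754669189453, 137.793212890625), 19.042516708374023), array([ 223,  153,   67,   81, 3580], dtype=int32))
frame (((528.0830688476562, -260.59222412109375), (55.7718391418457, 250.08154296875), 81.54924011230469), array([401, 165,  31,  91, 854], dtype=int32)) 1665
-0.10315295854577156
rail z 25.959261577323563
board z 5.195847396862035 25.70430912503822
batten 227 ((462.20306396484375, 87.90894317626953), (320.7113952636719, 96.08165740966797), 43.24314498901367)
side board (((559.8077392578125, 179.76873779296875), (199.6540069580078, 137.25991821289062), 18.920570373535156), array([ 236,  226,   73,   43, 2533], dtype=int32))
frame (((542.131591796875, -105.80085754394531), (246.3780975341797, 56.06157302856445), 3.715249538421631), array([287, 164,  71,  31, 354], dtype=int32)) 634
2.5960578789316724
rail z 26.012267430126734
board z 5.3587028171678215 26.68529904786799
batten 161 ((333.625, 534.4283447265625), (33.93224334716797, 941.062255859375), 32.541561126708984)
```

```bash
python3 - <<'E'
from h import *
for n,rf in(("top",(345,440,148,262)),("side",(280,385,128,202))):
    f=np.load(n+'0.npz');img=f['img'];W=f['W'];c=manip.get_calibration(n)
    hsv=cv2.cvtColor(img,cv2.COLOR_RGB2HSV)
    m=np.zeros((400,640),bool);m[rf[2]:rf[3],rf[0]:rf[1]]=1
    k=m&(hsv[...,1]>70)&(hsv[...,2]<130)&(W[...,2]>23)&(W[...,2]<30)
    v,u=np.nonzero(k);w=ray(c,np.c_[u,v],26)[:,:2].astype(np.float32)
    print(n,'frame',k.sum(),cv2.minAreaRect(w))
    k2=m&(W[...,2]>34);print('catch',W[k2].mean(0),k2.sum())
    for nm,p in (('eraser',(320,190)),):
        print(W[p[1],p[0]])
s=manip.sense();R=Rot.from_quat(s['tcp_rot']);print(R.as_matrix().round(3))
# target: tool y along board x axis (19 deg), pointing down
for a in (19,199):
    a=np.deg2rad(a);y=np.array([np.cos(a),np.sin(a),0]);z=np.array([0,0,-1.]);x=np.cross(y,z)
    T=Rot.from_matrix(np.c_[x,y,z]);print((R.inv()*T).as_rotvec(degrees=True), R.inv().apply(np.array([559.6,179.4,330])-s['eef_pos']))
E
```

```text
top frame 1527 ((537.4686889648438, -191.3254852294922), (189.52235412597656, 247.18389892578125), 83.22361755371094)
catch [ 396.83878353 -135.4088129   251.62896589] 126
[570.76910691   1.41289326  12.51354499]
side frame 472 ((535.45068359375, -188.20831298828125), (186.80795288085938, 244.66058349609375), 83.11222076416016)
catch [308.39754811 189.18802936 445.5948948 ] 87
[524.86755908 -78.2458683    7.61659218]
[[ 0.918  0.398 -0.   ]
 [ 0.398 -0.918  0.001]
 [-0.    -0.001 -1.   ]]
[-4.55772237e-02 -4.11724698e-02 -8.55757251e+01] [ 584.80040846 -517.01565545   74.78257473]
[-4.20505011e-02  4.65491894e-02  9.44242594e+01] [ 584.80040846 -517.01565545   74.78257473]
```

```bash
python3 -m pendant '[[[41,-36,0,0,0,-6],[82,-72,0,0,0,-12],[123,-108,0,0,0,-18],[164,-144,0,0,0,-24],[205,-180,0,0,0,-30],[246,-216,0,0,0,-36],[287,-252,0,0,0,-42],[328,-288,0,0,0,-48],[369,-324,0,0,0,-54],[410,-360,0,0,0,-60]]]' 1 60
cat >> h.py <<'E'
def go(pos,yaw_y,tilt=0):
    "shift/turn in current tool axes; tool y horizontal dir at yaw_y deg; tilt: nose of tool-y axis down, deg"
    s=manip.sense();R=Rot.from_quat(s['tcp_rot']);a=np.deg2rad(yaw_y)
    y=np.array([np.cos(a),np.sin(a),0]);z=np.array([0,0,-1.]);x=np.cross(y,z)
    T=Rot.from_matrix(np.c_[x,y,z])*Rot.from_rotvec([tilt,0,0],degrees=True)
    print('go',R.inv().apply(np.array(pos)-s['eef_pos']).round(1),(R.inv()*T).as_rotvec(degrees=True).round(2))
    return T
E
python3 -c "
from h import *
go([559.6,179.4,330],19)"
```

```text
clock: 1.35
eef_pos: [462.2, -32.6, 404.7]
tcp_rot: [0.745, 0.667, -0.0, -0.0]
wrist_force: [0.9, -1.3, -0.3]
finger_gap: 85.5
gripper_force: 0.0
go [221.5  73.2  74.6] [-1.000e-02  0.000e+00 -2.538e+01]
```

```bash
python3 -m pendant '[[[37,12,12,0,0,-4],[74,24,25,0,0,-8],[111,36,37,0,0,-12],[148,49,50,0,0,-17],[185,61,62,0,0,-21],[221.5,73,75,0,0,-25.5],[221.5,73,90,0,0,-25.5],[221.5,73,105,0,0,-25.5],[221.5,73,105,0,0,-25.5],[221.5,73,105,0,0,-25.5]]]' 
python3 - <<'E'
from h import *
s=manip.sense();print(s['eef_pos'],s['tcp_rot'],s['joint_positions'].round(2));c=manip.get_calibration('wrist');print(c)
img,d=manip.grab_frame('wrist');cv2.imwrite('pics/w1.png',img[:,:,::-1]);np.savez('w1.npz',img=img,d=d,**c)
go([559.6,179.4,230],19)
E
```

```text
clock: 2.6
eef_pos: [559.7, 176.9, 300.2]
tcp_rot: [0.582, 0.813, 0.0, 0.0]
wrist_force: [-0.3, -0.8, -0.2]
finger_gap: 85.1
gripper_force: 0.0
[559.67194138 176.92633354 300.24711822] [5.81598752e-01 8.13475773e-01 1.82342991e-04 1.57760839e-04] [-0.21  0.87 -0.31  1.55  0.34  0.77 -0.33]
{'fx': 309.70691628693146, 'fy': 309.70691628693146, 'cx': 318.3348562654159, 'cy': 201.12569069876264, 'R': array([[ 9.46582797e-01,  3.22460036e-01, -7.30881141e-04],
       [ 3.09268693e-01, -9.07213214e-01,  2.85161463e-01],
       [ 9.12901103e-02, -2.70154973e-01, -9.58479215e-01]]), 't': array([-585.74483582,  -18.41120384,  275.49705598])}
go [ 2.3  0.6 70.4] [ 0.04  0.   -0.12]
```

View pics/w1.png

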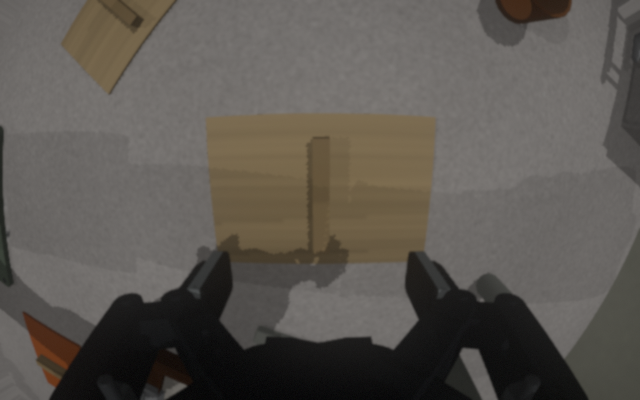

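The wrist view shows the board centred at about (320,188), its batten upright at column 320 between the open fingers. I refine the board pose from its edges.

```bash
cat >> h.py <<'E'
def wray(c,uv,z):
    R=np.array(c['R']);t=np.array(c['t']);uv=np.atleast_2d(uv).astype(float)
    p=(uv-[float(c['cx']),float(c['cy'])])/float(c['fx']);r=np.linalg.norm(p,axis=1)+1e-9
    d=np.c_[p*(np.sin(r)/r)[:,None],np.cos(r)]@R; o=-R.T@t
    return o+d*((z-o[2])/d[:,2])[:,None]
E
python3 - <<'E'
from h import *
f=np.load('w1.npz');img=f['img'];hsv=cv2.cvtColor(img,cv2.COLOR_RGB2HSV)
m=((hsv[...,1]>70)&(hsv[...,2]>55)).astype(np.uint8);m[:105]=0;m[268:]=0;m[:,:195]=0;m[:,450:]=0
L=[(np.nonzero(m[v])[0][0]-.5,v) for v in range(122,245)];Rr=[(np.nonzero(m[v])[0][-1]+.5,v) for v in range(122,245)]
T=[(u,np.nonzero(m[:,u])[0][0]-.5) for u in range(225,420)];B=[(u,np.nonzero(m[:,u])[0][-1]+.5) for u in range(255,300)]+[(u,np.nonzero(m[:,u])[0][-1]+.5) for u in range(345,400)]
a=np.deg2rad(19.0);ex=np.array([np.cos(a),np.sin(a)]);ey=np.array([-np.sin(a),np.cos(a)]);o=np.array([559.6,179.4])
for n,e,axis in(('L',L,0),('R',Rr,0),('T',T,1),('B',B,1)):
    w=wray(f,e,5)[:,:2]-o;x=w@ex;y=w@ey
    p,q=(y,x) if axis==0 else (x,y)
    k=np.polyfit(p,q,1);r=q-np.polyval(k,p);ok=abs(r)<3;k=np.polyfit(p[ok],q[ok],1)
    print(n,'offset at centre',k[1].round(2),'slope deg',np.degrees(np.arctan(k[0])).round(2),r.std().round(2))
E
```

```text
L offset at centre -100.33 slope deg 0.08 0.31
R offset at centre 100.61 slope deg 0.08 0.3
T offset at centre 69.84 slope deg -0.02 0.25
B offset at centre -68.33 slope deg 0.26 0.35
```

```bash
python3 -m pendant '[[[2,0.5,30,0,0,0],[2,0.5,60,0,0,0],[2,0.5,85,0,0,0],[2,0.5,105,0,0,0],[2,0.5,115,0,0,0],[2,0.5,119,0,0,0],[2,0.5,119,0,0,0],[2,0.5,119,0,0,0],[2,0.5,119,0,0,0],[2,0.5,119,0,0,0]]]'
python3 -m pendant '[[[0,0,0,0,0,0],[0,0,0,0,0,0],[0,0,0,0,0,0],[0,0,0,0,0,0],[0,0,0,0,0,0],[0,0,0,0,0,0],[0,0,0,0,0,0],[0,0,0,0,0,0],[0,0,-15,0,0,0],[0,0,-40,0,0,0]]]' 0 60
python3 -c "
from h import *
s=manip.sense();print(s['eef_pos'],s['tcp_rot'],s['wrist_force'])
R=Rot.from_quat(s['tcp_rot']).as_matrix();print(np.degrees(np.arctan2(R[1,1],R[0,1])))
go([450,-120,330],-6.8)
go([480,-182,330],-6.8,0)"
```

```text
clock: 3.9
eef_pos: [559.4, 179.5, 180.9]
tcp_rot: [0.581, 0.814, 0.0, 0.0]
wrist_force: [0.1, 0.1, -0.8]
finger_gap: 85.4
gripper_force: 0.0
clock: 5.15
eef_pos: [559.2, 179.4, 221.4]
tcp_rot: [0.581, 0.814, -0.0, -0.0]
wrist_force: [0.2, 0.2, -1.3]
finger_gap: 12.8
gripper_force: 58.6
[559.21229979 179.42869288 221.3950039 ] [ 5.81214458e-01  8.13750250e-01 -3.90526696e-04 -3.63127538e-04] [ 0.19965126  0.17851534 -1.31665737]
18.92797940133235
go [-247.8 -200.6 -108.4] [-6.000e-02  1.000e-02  2.573e+01]
go [-316.2 -192.3 -108.4] [-6.000e-02  1.000e-02  2.573e+01]
```

```bash
python3 -c "
from h import *
go([500,-390,350],-6.8)"
```

```text
go [-519.4 -240.9 -128.4] [-6.000e-02  1.000e-02  2.573e+01]
```

```bash
python3 -m pendant '[[[-10,-5,-45,0,0,1],[-50,-24,-90,0,0,3],[-105,-49,-128,0,0,5],[-160,-74,-128,0,0,8],[-215,-100,-128,0,0,10.5],[-270,-125,-128,0,0,13],[-325,-151,-128,0,0,16],[-380,-176,-128,0,0,19],[-435,-202,-128,0,0,22],[-475,-220,-128,0,0,24]]]'
python3 -c "
from h import *
go([500,-390,350],-6.8)"
```

```text
clock: 6.4
eef_pos: [504.2, -343.9, 349.5]
tcp_rot: [0.739, 0.674, -0.0, 0.0]
wrist_force: [1.1, 0.5, -1.2]
finger_gap: 12.3
gripper_force: 58.7
go [-46.3   0.1  -0.5] [0.01 0.03 1.54]
```

```bash
python3 -m pendant '[[[-15,0,0,0,0,0.7],[-30,0,0,0,0,1.5],[-40,0,0,0,0,1.5],[-45,0,0,0,0,1.5],[-45,0,0,0,0,1.5],[-45,0,0,0,0,1.5],[-45,0,0,0,0,1.5],[-45,0,0,0,0,1.5],[-45,0,0,0,0,1.5],[-45,0,0,0,0,1.5]]]'
python3 - <<'E'
from h import *
s=manip.sense();print(s['eef_pos'],s['tcp_rot']);c=manip.get_calibration('wrist')
img,d=manip.grab_frame('wrist');cv2.imwrite('pics/w2.png',cv2.convertScaleAbs(img[:,:,::-1],alpha=1.5));np.savez('w2.npz',img=img,d=d,pos=s['eef_pos'],rot=s['tcp_rot'],**c)
E
```

```text
clock: 7.65
eef_pos: [501.3, -386.0, 348.7]
tcp_rot: [0.747, 0.665, 0.0, -0.0]
wrist_force: [0.4, -0.4, -1.7]
finger_gap: 12.4
gripper_force: 58.8
[ 501.34640603 -386.02925752  348.6730919 ] [ 7.46501624e-01  6.65383589e-01  3.23047793e-05 -5.82228342e-05]
```

View pics/w2.png

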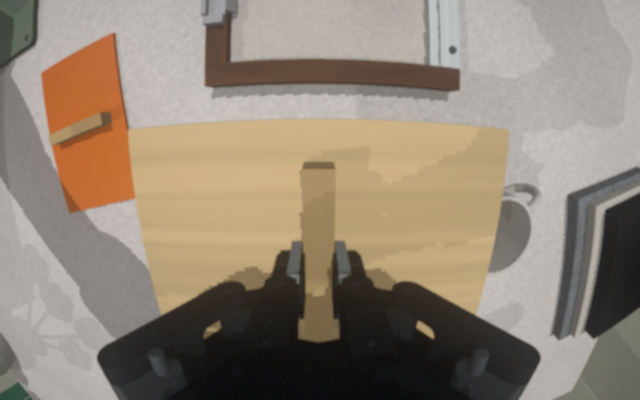

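The view shows the frame's near rail at rows 60–90, with corners at (207,86) and (460,90). The catch is at (217,12), the lip plate at (440,40), and the held board spans columns 130–508. I fit the rail edges and the board's edges in hand.

```bash
python3 - <<'E'
from h import *
f=np.load('w2.npz');img=f['img'];hsv=cv2.cvtColor(img,cv2.COLOR_RGB2HSV);H,S,V=[hsv[...,i].astype(int) for i in range(3)]
g=cv2.cvtColor(img,cv2.COLOR_RGB2LAB).astype(float)
m=((S>75)&(V<75)).astype(np.uint8);m[100:]=0;m[:,:195]=0;m[:,470:]=0
m=cv2.medianBlur(m,3)
def line(e,z,par,name,o=np.array([536.5,-190.]),a=-6.8):
    a=np.deg2rad(a);ex=np.array([np.cos(a),np.sin(a)]);ey=np.array([-ex[1],ex[0]])
    w=wray(f,e,z)[:,:2]-o;x=w@ex;y=w@ey
    p,q=(x,y) if par=='x' else (y,x)
    ok=np.ones(len(p),bool)
    for _ in range(3):
        k=np.polyfit(p[ok],q[ok],1);r=q-np.polyval(k,p);ok=abs(r)<max(2*r[ok].std(),.4)
    sl=np.degrees(np.arctan(k[0]));print(name,'at0',k[1].round(2),'mid',np.polyval(k,np.median(p)).round(2),'slope',sl.round(2),'n',ok.sum(),'std',r[ok].std().round(2));return k
col=lambda u:np.nonzero(m[:,u])[0];row=lambda v:np.nonzero(m[v])[0]
line([(u,[v for v in col(u) if v>50][0]-.5) for u in range(240,420)],26,'x','inner(-73.5)')
line([(u,col(u)[-1]+.5) for u in range(215,450)],26,'x','outer@26(-95.5)')
line([(u,col(u)[-1]+.5) for u in range(215,450)],0,'x','outer@0(-95.5)')
line([(row(v)[0]-.5,v) for v in range(28,78)],26,'y','left(-125)')
line([(row(v)[-1]+.5,v) for v in range(70,80)],26,'y','right(+125)')
line([([u for u in row(v) if u<250][-1]+.5,v) for v in range(28,54)],26,'y','leftinner(-103)')
b=((S>60)&(H>10)&(H<30)&(V>75)).astype(np.uint8);b[:110]=0
P=f['pos'];yaw=np.degrees(np.arctan2(*(Rot.from_quat(f['rot']).as_matrix()[:2,1][::-1])));print('yaw',yaw)
zt=P[2]-181+5
line([(u,np.nonzero(b[110:160,u])[0][0]+109.5) for u in range(160,480)],zt,'x','board front(70)',P[:2],yaw)
lu=[(np.nonzero(b[v,100:300])[0][0]+99.5,v) for v in range(140,250)];ru=[(np.nonzero(b[v,380:530])[0][-1]+380.5,v) for v in range(140,180)]
line(lu,zt,'y','board L(-101.5)',P[:2],yaw);line(ru,zt,'y','board R',P[:2],yaw)
E
```

```text
inner(-73.5) at0 -76.11 mid -76.1 slope -0.13 n 172 std 0.26
outer@26(-95.5) at0 -97.51 mid -97.51 slope -0.1 n 228 std 0.32
outer@0(-95.5) at0 -95.02 mid -95.02 slope -0.1 n 228 std 0.35
left(-125) at0 -120.85 mid -121.92 slope 0.98 n 47 std 0.32
right(+125) at0 132.26 mid 123.79 slope 5.93 n 9 std 0.44
leftinner(-103) at0 -102.26 mid -101.19 slope -1.16 n 25 std 0.02
yaw -6.57647948850658
board front(70) at0 69.98 mid 69.98 slope -0.01 n 320 std 0.15
board L(-101.5) at0 -98.29 mid -116.02 slope -27.23 n 97 std 5.78
board R at0 99.34 mid 99.08 slope -0.28 n 40 std 0.2
```

```bash
cat >> h.py <<'E'
F=np.array([537.3,-192.1,0.]);YAW=-6.9;Rf=Rot.from_euler('z',YAW,degrees=True)
def toboard(ea,tilt,D=180.9):
    "tool pose so that end_a is at frame coords ea with board pitched nose-down tilt deg"
    t=np.deg2rad(tilt);yt=np.array([np.cos(t),0,-np.sin(t)]);zt=np.array([-np.sin(t),0,-np.cos(t)])
    p=F+Rf.apply(np.array(ea)-101.5*yt-D*zt); go(p,YAW,tilt); return p
def where(D=180.9):
    s=manip.sense();R=Rot.from_quat(s['tcp_rot']).as_matrix();p=s['eef_pos']+D*R[:,2]
    e=[Rf.inv().apply(p+q*R[:,1]-F).round(1) for q in(101.5,-101.5)]
    yr=Rf.inv().apply(R[:,1]);print('end_a',e[0],'end_b',e[1],'tilt',np.degrees(np.arcsin(-yr[2])).round(2),'yaw',np.degrees(np.arctan2(yr[1],yr[0])).round(2),'F',Rf.inv().apply(s['wrist_force']).round(1),'t',s['clock'],'gap',s['finger_gap'].round(1))
E
python3 -c "
from h import *
where();print(toboard([82,0,50],12))"
```

```text
Traceback (most recent call last):
  File "h.py", line 39, in where
    yr=Rf.inv().apply(R[:,1]);print('end_a',e[0],'end_b',e[1],'tilt',np.degrees(np.arcsin(-yr[2])).round(2),'yaw',np.degrees(np.arctan2(yr[1],yr[0])).round(2),'F',Rf.inv().apply(s['wrist_force']).round(1),'t',s['clock'],'gap',s['finger_gap'].round(1))
                                                                                                                                                                                                                                  ^^^^^^^^^^^^^^^^^^^^^
AttributeError: 'float' object has no attribute 'round'
```

```bash
sed -i "s/s\['finger_gap'\].round(1)/s['finger_gap']/" h.py
python3 -c "
from h import *
where();print(toboard([82,0,50],12))"
```

```text
end_a [  89.1 -196.3  167.7] end_b [-113.9 -197.4  167.8] tilt 0.01 yaw 0.32 F [ 0.   0.  -1.4] t 7.7 gap 12.233107790469116
go [196.7  33.9 100.6] [11.99  0.03  0.32]
[ 557.48200564 -194.54229104  248.04993759]
```

```bash
python3 -m pendant '[[[35,6,0,2,0,0],[75,12,0,4,0,0.3],[115,18,5,6,0,0.3],[155,25,15,8,0,0.3],[185,31,35,10,0,0.3],[196,33,60,12,0,0.3],[196.5,34,85,12,0,0.3],[196.5,34,100,12,0,0.3],[196.5,34,100,12,0,0.3],[196.5,34,100,12,0,0.3]]]'
python3 - <<'E'
from h import *
where();toboard([86,0,16],12)
c=manip.get_calibration('side');img,d=manip.grab_frame('side');cv2.imwrite('pics/s3.png',cv2.convertScaleAbs(cv2.resize(img[90:240,230:430,::-1],None,fx=4,fy=4,interpolation=2),alpha=1.4))
E
```

```text
clock: 8.95
eef_pos: [557.8, -195.0, 249.5]
tcp_rot: [0.744, 0.66, -0.069, -0.078]
wrist_force: [-0.1, 0.7, -1.7]
finger_gap: 12.5
gripper_force: 58.7
end_a [82.5 -0.5 51.6] end_b [-116.1   -0.5   93.6] tilt 11.94 yaw -0.0 F [-0.2  0.7 -1.7] t 8.95 gap 12.482922525372697
go [ 0.4 10.9 34. ] [ 0.06  0.04 -0.  ]
```

View pics/s3.png

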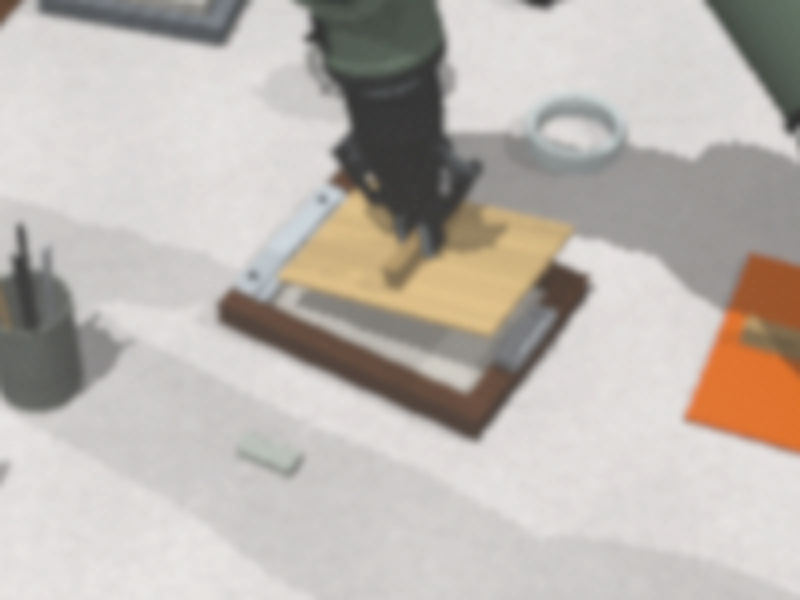

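The side crop shows the board tilted above the opening. Its far end at (290,270) is beside the lip plate and its near end is up at (530,280). Now I lower it in.

```bash
python3 -m pendant '[[[0.4,3,9,0,0,0],[0.4,5,18,0,0,0],[0.4,8,26,0,0,0],[0.4,10,31,0,0,0],[0.4,11,34,0,0,0],[0.4,11,34,0,0,0],[0.4,11,34,0,0,0],[0.4,11,34,0,0,0],[0.4,11,34,0,0,0],[0.4,11,34,0,0,0]]]'
python3 -c "
from h import *
where();toboard([87,0,11.5],12);toboard([102,0,11.5],12)"
```

```text
clock: 10.25
eef_pos: [561.3, -194.8, 213.2]
tcp_rot: [0.744, 0.66, -0.07, -0.078]
wrist_force: [0.4, 0.1, -1.6]
finger_gap: 12.8
gripper_force: 58.8
end_a [85.9  0.2 15.1] end_b [-1.127e+02  1.000e-01  5.730e+01] tilt 12.0 yaw 0.02 F [ 0.3  0.1 -1.6] t 10.25 gap 12.777444108838798
go [-0.2  1.9  3.3] [-0.    0.03  0.02]
go [-0.2 16.5  0.2] [-0.    0.03  0.02]
```

```bash
python3 -m pendant '[[[0,1,2,0,0,0],[0,2,3.3,0,0,0],[0,2,3.3,0,0,0],[0,5,2.7,0,0,0],[0,8,2,0,0,0],[0,11,1.4,0,0,0],[0,13,1,0,0,0],[0,15,0.5,0,0,0],[0,15.5,0.4,0,0,0],[0,15.5,0.4,0,0,0]]]'
python3 -c "
from h import *
where();toboard([104,0,11.5],12)"
```

```text
clock: 11.5
eef_pos: [576.3, -196.6, 209.5]
tcp_rot: [0.744, 0.66, -0.07, -0.078]
wrist_force: [0.2, -0.5, -2.2]
finger_gap: 12.3
gripper_force: 58.8
end_a [1.009e+02 1.000e-01 1.140e+01] end_b [-97.7   0.1  53.7] tilt 12.01 yaw 0.02 F [ 0.2 -0.4 -2.2] t 11.5 gap 12.342218875933979
go [-0.2  3.  -0.7] [-0.01  0.03  0.02]
```

```bash
python3 -m pendant '[[[0,0.5,-0.1,0,0,0],[0,1,-0.2,0,0,0],[0,1.5,-0.3,0,0,0],[0,2,-0.4,0,0,0],[0,2.5,-0.5,0,0,0],[0,3,-0.6,0,0,0],[0,3,-0.6,0,0,0],[0,3,-0.6,0,0,0],[0,3,-0.6,0,0,0],[0,3,-0.6,0,0,0]]]'
python3 -c "
from h import *
where();toboard([104,0,11.5],12)"
```

```text
clock: 12.75
eef_pos: [579.3, -197.0, 209.5]
tcp_rot: [0.744, 0.66, -0.07, -0.078]
wrist_force: [-2.8, 0.4, -0.1]
finger_gap: 12.4
gripper_force: 58.8
end_a [1.039e+02 1.000e-01 1.140e+01] end_b [-94.7   0.1  53.7] tilt 12.02 yaw 0.02 F [-2.8  0.  -0.1] t 12.75 gap 12.42175938600086
go [-0.2  0.1 -0.1] [-0.02  0.03  0.02]
```

```bash
python3 -m pendant '[[[0,0.5,-0.1,0,0,0],[0,1,-0.2,0,0,0],[0,1,-0.2,0,0,0],[0,1,-0.2,0,0,0],[0,1,-0.2,0,0,0],[0,1,-0.2,0,0,0],[0,1,-0.2,0,0,0],[0,1,-0.2,0,0,0],[0,1,-0.2,0,0,0],[0,1,-0.2,0,0,0]]]'
python3 - <<'E'
from h import *
where()
img,d=manip.grab_frame('side');cv2.imwrite('pics/s4.png',cv2.convertScaleAbs(cv2.resize(img[90:240,230:430,::-1],None,fx=4,fy=4,interpolation=2),alpha=1.4))
E
```

```text
clock: 14.0
eef_pos: [579.7, -197.0, 209.3]
tcp_rot: [0.744, 0.66, -0.07, -0.079]
wrist_force: [-9.1, 1.6, 2.9]
finger_gap: 12.8
gripper_force: 59.1
end_a [1.039e+02 1.000e-01 1.110e+01] end_b [-94.6   0.1  53.9] tilt 12.15 yaw 0.02 F [-9.2  0.5  2.9] t 14.0 gap 12.83927059991501
```

View pics/s4.png

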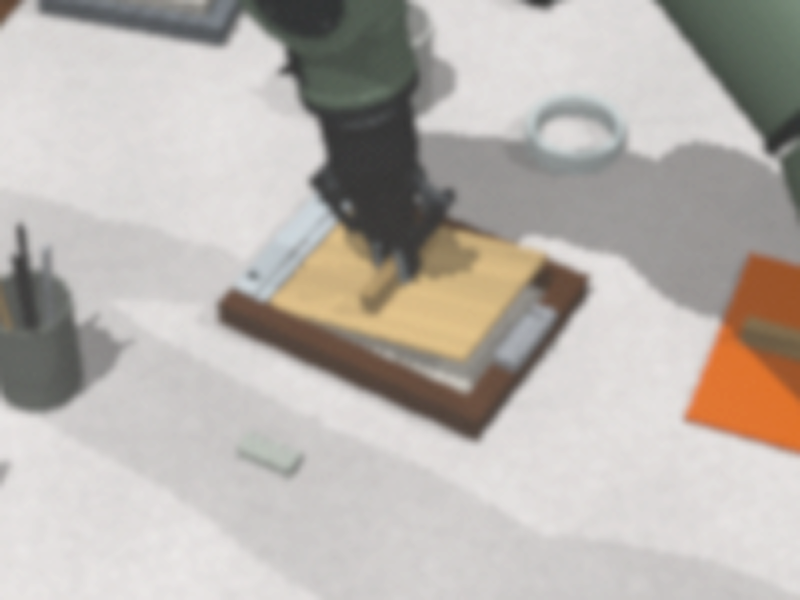

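The view shows the board's far end hooked under the lip plate at (270,290), with the near end still up. The force confirms firm contact with the rail. Next I swing the raised end down.

```bash
sed -i "s/^F=np.array.*;YAW/F=np.array([538.2,-192.2,0.]);YAW/" h.py; python3 -c "
from h import *
where();toboard([102.8,0,10.6],12);toboard([102.8,0,10.6],8.5);toboard([102.8,0,10.6],5);toboard([102.8,0,10.4],2.5);toboard([102.8,0,10.2],0)"
```

```text
end_a [1.029e+02 1.000e-01 1.110e+01] end_b [-95.5   0.   53.9] tilt 12.15 yaw 0.01 F [-9.1  0.9  1.9] t 14.05 gap 12.431248667321665
go [-0.2 -0.5  0.8] [-0.15  0.03  0.01]
go [ -0.1 -11.3   7.4] [-3.65  0.03  0.01]
go [ -0.1 -21.8  14.6] [-7.15  0.03  0.01]
go [ -0.1 -28.9  20.3] [-9.65  0.03  0.01]
go [ -0.1 -35.7  26.4] [-12.15   0.03   0.02]
```

```bash
python3 -m pendant '[[[0,-3,2,-1,0,0],[0,-6,4,-2,0,0],[0,-9,6,-3,0,0],[0,-12,8,-4,0,0],[0,-15.2,10,-5,0,0],[0,-18.5,12.2,-6,0,0],[0,-22,14.6,-7.1,0,0],[0,-22,14.6,-7.1,0,0],[0,-22,14.6,-7.1,0,0],[0,-22,14.6,-7.1,0,0]]]'
python3 -c "
from h import *
where();toboard([102.8,0,10.6],5);toboard([102.8,0,10.4],2.5);toboard([102.8,0,10.2],0)"
```

```text
clock: 15.3
eef_pos: [556.0, -194.2, 199.8]
tcp_rot: [0.748, 0.663, -0.029, -0.032]
wrist_force: [-3.2, 0.5, -0.7]
finger_gap: 12.6
gripper_force: 59.2
end_a [1.035e+02 1.000e-01 1.080e+01] end_b [-98.7   0.   28.3] tilt 4.92 yaw 0.02 F [-3.2  0.1 -0.7] t 15.3 gap 12.578585518869748
go [-0.1 -0.5  0.2] [0.08 0.03 0.02]
go [-0.1 -8.3  4.9] [-2.42  0.03  0.02]
go [ -0.1 -15.8  10.1] [-4.92  0.03  0.02]
```

```bash
python3 -m pendant '[[[0,-2,1.2,-0.6,0,0],[0,-4,2.4,-1.2,0,0],[0,-6,3.6,-1.8,0,0],[0,-8,4.9,-2.4,0,0],[0,-10,6.3,-3,0,0],[0,-12,7.7,-3.7,0,0],[0,-14,9,-4.3,0,0],[0,-15.7,10.4,-4.9,0,0],[0,-15.7,10.4,-4.9,0,0],[0,-15.7,10.4,-4.9,0,0]]]'
python3 -c "
from h import *
where();toboard([102.8,0,9],-0.5)"
```

```text
clock: 16.55
eef_pos: [539.5, -192.1, 190.9]
tcp_rot: [0.748, 0.663, -0.0, 0.0]
wrist_force: [0.6, 0.2, 6.9]
finger_gap: 12.6
gripper_force: 60.9
end_a [102.8   0.2  10.1] end_b [-1.002e+02  1.000e-01  1.000e+01] tilt -0.02 yaw 0.03 F [0.6 0.3 6.9] t 16.55 gap 12.592017829287391
go [-0.2 -1.5  1.9] [-0.48  0.03  0.03]
```

```bash
python3 -m pendant '[[[0,-0.5,0.5,-0.3,0,0],[0,-1,1,-0.6,0,0],[0,-1.5,1.5,-0.9,0,0],[0,-1.8,2,-1,0,0],[0,-1.8,2,-1,0,0],[0,-1.8,2,-1,0,0],[0,-1.8,2,-1,0,0],[0,-0.5,0.5,-0.3,0,0],[0,0,0,0,0,0],[0,0,0,0,0,0]]]'
python3 -m pendant '[[[0,0,0,0,0,0],[0,0,0,0,0,0],[0,0,0,0,0,0],[0,0,-10,0,0,0],[0,0,-30,0,0,0],[0,0,-60,0,0,0],[0,0,-90,0,0,0],[-20,0,-100,0,0,0],[-40,0,-100,0,0,0],[-60,0,-100,0,0,0]]]' 1
python3 - <<'E'
from h import *
c=manip.get_calibration('wrist');s=manip.sense();img,d=manip.grab_frame('wrist');np.savez('w5.npz',img=img,d=d,**c)
cv2.imwrite('pics/w5.png',cv2.convertScaleAbs(img[:,:,::-1],alpha=1.6));print(s['eef_pos'],s['clock'])
E
```

```text
clock: 17.8
eef_pos: [539.5, -192.1, 190.9]
tcp_rot: [0.748, 0.663, -0.0, 0.0]
wrist_force: [-1.0, 1.0, 10.4]
finger_gap: 12.5
gripper_force: 61.4
clock: 19.05
eef_pos: [532.0, -253.0, 290.5]
tcp_rot: [0.748, 0.663, -0.0, -0.0]
wrist_force: [-0.4, -0.7, 0.4]
finger_gap: 85.0
gripper_force: 0.0
[ 532.03478957 -252.97944103  290.45922992] 19.05
```

View pics/w5.png

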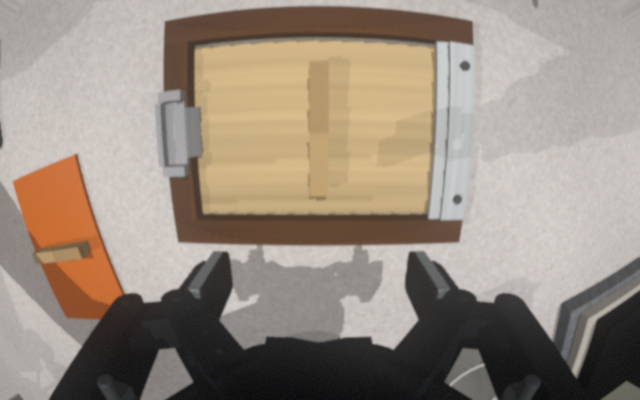

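The view shows the board filling the opening. The catch tip (columns 188–201, row 130) overlaps the board's near edge at about column 196, and the lip covers the far end. I check the heights from depth.

```bash
python3 - <<'E'
from h import *
f=np.load('w5.npz');R=f['R'];t=f['t']
def pt(u,v):
    p=(np.array([u,v])-[f['cx'],f['cy']])/f['fx'];r=np.linalg.norm(p);d=f['d'][v,u]
    return Rf.inv().apply(R.T@(np.r_[p*np.tan(r)/r,1]*d-t)-F)
for n,us,vs in(('near',range(205,225),range(60,200)),('nearedge',range(199,203),list(range(60,95))+list(range(165,200))),('far',range(405,428),range(60,200)),('catch tip',range(190,200),range(112,150))):
    P=np.array([pt(u,v) for u in us for v in vs]);print(n,np.median(P,0).round(1),P[:,2].min().round(1),P[:,2].max().round(1))
for u in range(176,212,2):print(u,np.median([pt(u,v) for v in range(120,145,3)],0).round(1))
E
```

```text
near [-85.6   0.3  14.5] 11.6 259.1
nearedge [-98.3  -8.2  14.3] 8.7 259.1
far [78.9 -0.  14.4] 12.0 259.1
catch tip [-99.6   0.8  23. ] 16.6 259.1
176 [-112.9    1.    30.1]
178 [-111.     0.9   30.4]
180 [-109.2    0.7   30. ]
182 [-107.5    0.7   30.2]
184 [-105.6    0.6   30.8]
186 [-104.1    0.4   30.1]
188 [-102.8    0.2   28.7]
190 [-102.1    0.    26.7]
192 [-1.008e+02 -1.000e-01  2.510e+01]
194 [-100.    -0.3   23.8]
196 [-99.   -0.6  21.3]
198 [-97.7   1.7  19.7]
200 [-96.8  -1.   18. ]
202 [-96.4  -1.2  14.5]
204 [-94.6  -1.4  14.2]
206 [-92.8  -1.5  14.3]
208 [-90.8  -1.5  14.8]
210 [-89.1  -1.7  14.9]
```

The board top is flat at 14–15 mm at both ends and the catch tip sits at x ≈ -96.5, its rest position over the board. I hand in.

```bash
python3 -c "
from bench import manip
print(manip.close_job())"
```

```text
the job is handed in; nothing more can be done
None
```

The board is seated flat in the frame under the lip and the sprung-back catch by camera depth, the gripper is clear, and I handed the job in at about 19 s; no verdict was returned.

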